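Click the clean spout back into the water filter

TASK

Take the bent steel spout out of its wooden stand and push its lower end straight down into the collared fitting on top of the water filter until it clicks in and is fully home. Then tug it gently upward so that the collar is drawn out and sets, and let go of it. Be gentle throughout: ramming the spout, pushing far past the click or a hard tug would damage the filter, and leave the glass and the lemon where they stand.

Things in the scene. Friction and masses are not known exactly. Their poses are not given: they have to be found in the camera images.
- spout: loose rigid bent spout of bare steel, 130 to 210 g, upright in the stand. Origin: centre of its lower tip, z up the straight tube. Tube 16 mm across up to 108 mm, then bent over into an 80 mm arm towards its own -x, top at 128 mm, outlet turned down to 92 mm
- spout_grip (a point): point on the axis of the spout's straight tube, 92 mm above its tip: hold it here from above, fingers closing along the spout's own y (16 mm across); the bend rises 36 mm above this point
- spout_bead (a point): point on the spout's axis 16 mm above the tip, at the square shoulder that ends the bead. From the tip up: nose 11 mm across (pointed over the first 5 mm); bead widening from 11 mm at 7 mm to 16 mm at 14 mm, ending here; groove 11 mm across from 16 to 22 mm; then plain 16 mm tube
- stand: fixed block of light wood, 100 x 75 x 50 mm, with one vertical hole 17.4 mm across and 38 mm deep in its middle, in which the spout stands. Origin: centre of its underside. Stand and filter may change places between starts
- filter: fixed bench-top water filter of white plastic: low base 170 x 96 x 34 mm, from 43 mm in front of the origin to 127 mm behind it (along its own +x), with a domed cartridge 80 mm across, 97 mm high at the rear. Origin: on the worktop under the axis of the upright steel fitting (32 mm across, 92 mm high with its collar)
- port_stop (a point): centre of the floor of the fitting's bore (18 mm across), 42 mm below the collar's top; the spout is home when its tip is on it. The fitting floats in a rubber grommet: it gives several mm up or down under load and springs back, and this point with it. Spout and filter may press on each other with up to 25 N, no more
- pawl_level (a point): point on the bore's axis 19.5 mm above its floor, where sprung pawls (18 to 21 mm above the floor) drag on the bead and snap into the groove. They resist with about 9 to 16 N, which drops when they snap in with the tip about 2 mm off the floor (the click). Once locked the spout has about 3 mm of play and cannot be pulled out
- collar_top (a point): centre of the top of the grey collar ring (27 mm across, 18 mm bore, 5.5 mm high) round the mouth of the fitting, about 92 mm above the worktop; moves with the collar. z up
- collar (a joint): how far the collar is drawn up out of the fitting, m: 0 at the start (down), 0.003 fully drawn out. It carries the pawls; a locked spout that is pulled up with more than about 5 N draws it out, and it stays there
- glass: loose drinking glass, 63 mm across, 87 mm high, between filter and stand. Origin: centre of its base. A bystander
- lemon: loose lemon, 78 x 55 x 56 mm, in front of the glass. Origin: centre of its underside. A bystander

How it is judged:
On the way, in this order (a step that is already met when the one before it is completed fails the run):
1. the spout is pushed fully home in the fitting: its tip within 2 mm of the floor of the bore, on its axis, with the collar still down (z of spout in the frame of port_stop below 0.002 m and horizontal distance between spout and port_stop below 0.004 m and value of joint collar below 0.001 m), for 0.1 s.
2. the locked spout is tugged up so that the collar is drawn out by more than 2 mm (value of joint collar above 0.002 m and z of spout in the frame of collar_top below -0.0385 m and horizontal distance between spout and collar_top below 0.004 m), for 0.1 s.
At the end, for the whole second after the job is handed in: The spout stands locked in the fitting, upright within about 9 degrees and at rest, its tip at least 38.5 mm below the collar's top and within 4 mm of its axis, and the collar is drawn out by more than 2 mm (all of step 2 and angle between spout's own z axis and vertical below 0.15 rad and linear speed of spout below 0.02 m/s and angular speed of spout below 0.2 rad/s); the robot touches nothing.
It fails at once if spout and filter press on each other with more than 25 N (contact force between spout and filter above 25 N).
It fails at once if the robot presses on the filter itself with more than 15 N (contact force between the arm and filter above 15 N).
It fails at once if the glass is shifted or tipped (distance of glass from where it was at the start of the episode above 0.03 m or angle between glass's own z axis and vertical above 0.5 rad).
It fails at once if the lemon is shifted (distance of lemon from where it was at the start of the episode above 0.04 m).
It also fails if it takes over 48 s, if anything falls off the work surface, if the arm or the gripper's body presses on something with over 40 N, if the wrist force passes 120 N, or if a joint passes its speed limit or range.

ROBOT

A 7-joint arm with a two-finger parallel gripper is mounted at the origin on a cart in front of the work surface, level with it; the furniture and walls round the work are solid. World frame = base frame: x ahead of the robot, y to its left, z up, the work surface at z = 0. Lengths are in m, angles in rad, forces in N, time in s.
With the tool pointing down it reaches from about 0.35 to 0.9 m from the base axis. Payload 19.9 kg.
Tool frame: the origin (TCP) lies where the fingers leave the gripper's body, on its centre line; the fingertips stand 73 mm ahead of it and the grasp point (between the pads) lies 54 mm ahead of it; z points along the fingers, y is the line along which they close (so a half turn about z gives the same grasp; the last joint's range is limited). The gripper opens to 85 mm and grips with 20 to 120 N. Pads are 22 mm wide; open, the fingers measure 114 mm over their backs; the gripper's body (76 mm by 85 mm) begins 54 mm behind the grasp point. The pads swing forward as they close: fully open they stand 13 mm farther back than shut.
Start: joints at [-1.204, 0.417, -0.01, 1.614, 0.005, 1.111, -0.053], TCP at [0.248, 0.574, 0.304] pointing down, gripper open.
Joint ranges: [-2.81, 2.81], [-0.39, 2.02], [-1.27, 1.25], [0.06, 2.57], [-1.19, 4.33], [0.19, 2], [-2.82, 2.82]. Speed limits (rad/s): [1.89, 1.89, 2.39, 2.39, 3.01, 3.01, 3.01].

INTERFACE

Orientations are given as a unit quaternion [x, y, z, w].
In Python, from station import ctrl gives the robot as it stands.
- The arm moves only by the tool drive_tool, never from a script. Its argument "rows" is a list that holds one entry, the list of rows, each a list of 4 numbers: the shift along the tool's x, y, z in m, then the turn about the tool's z in degrees. A call has 1 to 12 rows; each row shifts and turns the commanded pose from where the row before left it, along the tool's axes as they then stand; what a row does not reach is not made up. A row lasts 1/10 s, in which the tool goes at most 50 mm and 8.59 degrees, less where a joint would pass 70% of its speed; a pose out of reach is approached as far as the arm can. A call is refused whole if a number of a shift passes 0.05 or a number of a turn 8.59, either way. A call with a gripper value outside its range is refused whole. "gripper" is the opening, from 0 (shut) to 1 (fully open), set as the call begins (left out, the last holds). The fingers move at their own pace and stop on an object; "squeeze" is the grip in N (left out, the last holds). Time passes only in rows, so rows that do not move let the fingers close. It gives the time, the measured TCP pose, the force, the opening and the grip force at its end, in the units of the state.
- ctrl.state(): the state, without advancing time (a new reading comes with each control period).
- ctrl.snapshot(name): name is "scene" or "side" or "wrist"; returns the picture (384x512x3 uint8, blue, green, red); there is no depth.
- ctrl.camera_model(name): a dict with "K" (3x3 intrinsics, pixels), "origin" and "orientation" of the camera in the world. Camera axes: x right, y down, z forward; pixel columns grow to the right and rows downward; lengths in m; the calibration is good to about 2 mm. A picture is of the moment at which its call begins: read the wrist's pose just before it. camera_model takes no time and is no camera call; for the wrist camera it gives the pose at the moment of the call.
- ctrl.hand_in(): hands the job in; it is judged then, once.
The state is a dict: "time_s": time; "joint_pos": joint angles; "qvel": joint speeds; "joint_torque": joint torques, N m; "tcp_pos": TCP position; "orientation": TCP orientation; "ft_force": force on the tool from outside, world axes, zero at the start; "torque": the same for the moment, N m; "gripper_width": finger opening in m; "gripper_force": force on a finger pad.
Only numpy, scipy, OpenCV 4.12 (cv2) and the standard library are available. Lean on these libraries where they do the work, as an engineer would, in place of code of your own. Each camera call takes 0.05 s, during which the arm holds its last target. There are 200 camera calls.

## Working session

There is one attempt and no reset: what is moved stays moved. The work goes in short steps, Python scripts to look and compute and a tool call to move; the robot and the scene stay as the last step left them, time stands still between calls to the robot, and variables do not carry over. Pictures are saved under pics/ and viewed, at most 10 in all, crops included, and the job is handed in when it is done.

Besides the shell and the picture viewer there is one more tool, called after ">>>" by a JSON object that holds its "api" and its "payload". drive_tool: Moves the arm, as the interface text tells. Its arguments: {"type":"object","properties":{"rows":{"type":"array"},"gripper":{"type":"number"},"squeeze":{"type":"number"}},"required":["rows"]}

```bash
mkdir -p pics
python3 - <<'E'
from station import ctrl
import cv2,json
s=ctrl.state(); print({k:s[k] for k in('time_s','tcp_pos','orientation','gripper_width','ft_force')})
for n in('scene','side','wrist'):
    m=ctrl.camera_model(n); print(n,m)
    cv2.imwrite(f'pics/{n}0.png',ctrl.snapshot(n))
E
```

```text
{'time_s': 0.0, 'tcp_pos': array([0.24779622, 0.57349831, 0.3032735 ]), 'orientation': array([ 2.02501739e-01,  9.79281720e-01, -5.95600276e-04, -6.98897909e-05]), 'gripper_width': 0.08547652864671891, 'ft_force': array([-1.1036363 ,  0.26092878,  0.7244127 ])}
scene {'K': array([[381.0304017 ,   0.        , 256.42965257],
       [  0.        , 381.0304017 , 195.44828746],
       [  0.        ,   0.        ,   1.        ]]), 'origin': array([-0.06372794, -0.56627295,  0.44260591]), 'orientation': array([ 0.76351378, -0.35363905,  0.22227434, -0.49252436])}
side {'K': array([[377.1692026 ,   0.        , 257.71858066],
       [  0.        , 377.1692026 , 191.41201444],
       [  0.        ,   0.        ,   1.        ]]), 'origin': array([0.28008583, 0.55362051, 0.66250851]), 'orientation': array([-0.16830461,  0.89342677, -0.40901798,  0.07852684])}
wrist {'K': array([[308.84054448,   0.        , 264.06237657],
       [  0.        , 308.84054448, 189.55753067],
       [  0.        ,   0.        ,   1.        ]]), 'origin': array([0.17732883, 0.60450724, 0.3726309 ]), 'orientation': array([0.82555686, 0.54282955, 0.08487662, 0.12879408])}
```

View pics/scene0.png

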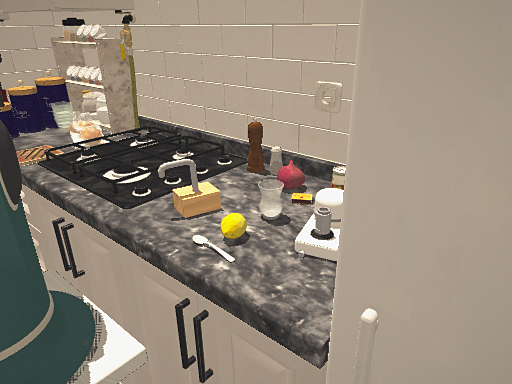

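View pics/side0.png

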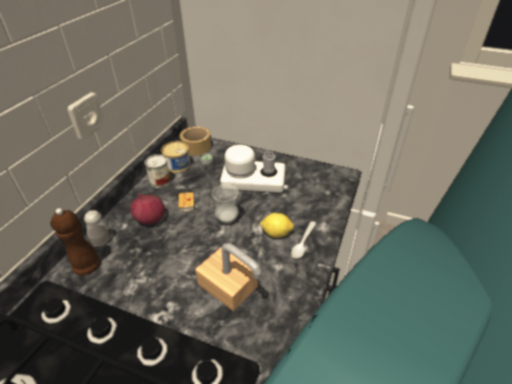

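The scene picture shows the stand with the spout near (196,195), the glass at (270,200), the lemon at (234,226) and the fitting at (322,220). In the side picture the stand is near (228,278) and the fitting at (268,163). I'll enlarge both.

Run:
```python
import cv2
a=cv2.imread('pics/scene0.png');b=cv2.imread('pics/side0.png')
cv2.imwrite('pics/sceneC.png',cv2.resize(a[150:265,155:345],None,fx=4,fy=4,interpolation=cv2.INTER_CUBIC))
l=cv2.resize(b[235:310,190:270],None,fx=5,fy=5,interpolation=cv2.INTER_CUBIC)
r=cv2.resize(b[135:210,215:295],None,fx=5,fy=5,interpolation=cv2.INTER_CUBIC)
cv2.imwrite('pics/sideC.png',cv2.hconcat([l,r]))
```

```text
(no output)
```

View pics/sceneC.png

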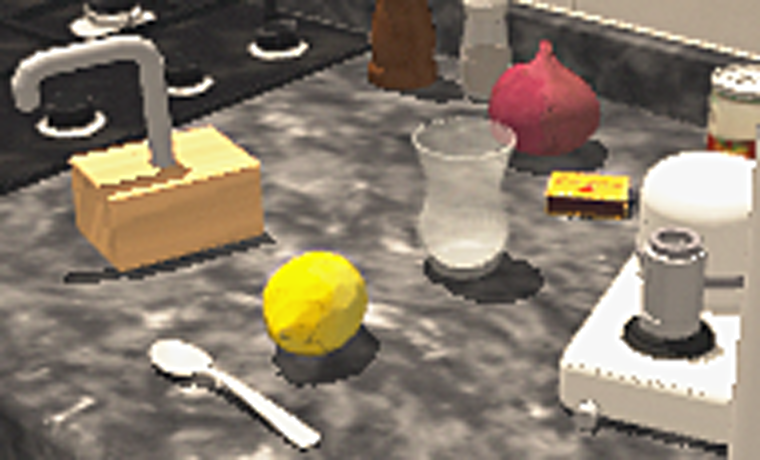

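View pics/sideC.png

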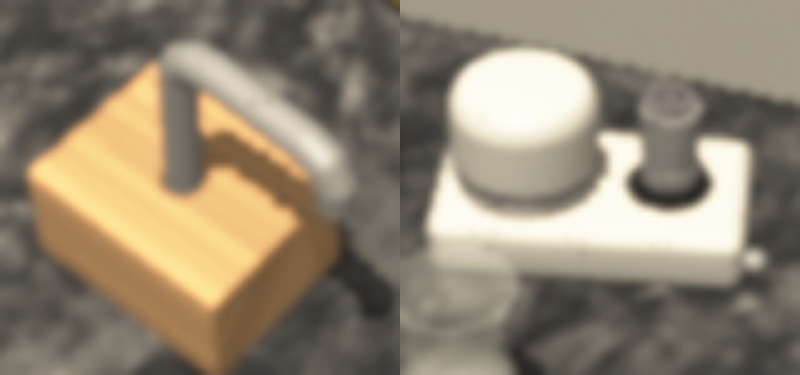

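The scene crop shows the tube entering the stand at (166,166), the tube higher up at (157,75), the outlet at (25,105) and the collar top at (676,238). In the side crops the tube base is at (181,188), the outlet at (335,190) and the collar top at right-half (272,103).

```bash
cat > h.py <<'E'
import numpy as np
from scipy.spatial.transform import Rotation as R
def ray(m,p):
    d=R.from_quat(m['orientation']).as_matrix()@np.linalg.inv(m['K'])@np.array([p[0],p[1],1.])
    return np.array(m['origin']),d/np.linalg.norm(d)
def tri(obs):
    A=np.zeros((3,3));b=np.zeros(3);rs=[ray(*o) for o in obs]
    for o,d in rs:
        P=np.eye(3)-np.outer(d,d);A+=P;b+=P@o
    x=np.linalg.solve(A,b);return x,[float(np.linalg.norm((np.eye(3)-np.outer(d,d))@(x-o))) for o,d in rs]
def atz(m,p,z):
    o,d=ray(m,p);return o+d*(z-o[2])/d[2]
E
python3 - <<'E'
from station import ctrl
from h import *
np.set_printoptions(precision=4,suppress=True)
S=ctrl.camera_model('scene');D=ctrl.camera_model('side')
sc=lambda x,y:((x+.5)/4-.5+155,(y+.5)/4-.5+150)
sl=lambda x,y:((x+.5)/5-.5+190,(y+.5)/5-.5+235)
sr=lambda x,y:((x+.5)/5-.5+215,(y+.5)/5-.5+135)
for n,a,b in[('tubebase',sc(166,166),sl(181,188)),('outlet end',sc(25,105),sl(335,190)),('corner L/R?',sc(72,161),sl(340,235)),('c front/left',sc(120,207),sl(155,65)),
 ('front-front',sc(120,207),sl(340,235)),('left-front',sc(72,161),sl(215,308)),('right',sc(262,162),sl(155,65)),('back',sc(212,127),sl(28,175)),('collar',sc(676,238),sr(272,103))]:
    print(n,*tri([(S,a),(D,b)]))
print('tube at z.05',atz(S,sc(166,166),.05),atz(D,sl(181,188),.05))
print('collar at z.092',atz(S,sc(676,238),.092),atz(D,sr(272,103),.092))
print('lemon .028',atz(S,sc(315,303),.028),'glass base',atz(S,sc(465,262),.0),'rim',atz(S,sc(463,137),.087))
print('grip pt check: top bend',atz(S,sc(150,45),.128))
E
```

```text
tubebase [0.5138 0.1405 0.0441] [0.0015179181065595483, 0.0015179181065594282]
outlet end [0.4343 0.1656 0.107 ] [0.0023149310705741885, 0.002314931070574139]
corner L/R? [0.4441 0.1503 0.066 ] [0.005788145808474377, 0.0057881458084743775]
c front/left [0.5035 0.1237 0.0555] [0.0406101457865624, 0.040610145786562475]
front-front [0.4555 0.1273 0.0353] [0.009314606698215775, 0.009314606698215794]
left-front [0.4767 0.1887 0.0471] [0.0011081848542630404, 0.0011081848542631547]
right [0.5499 0.089  0.0488] [0.0018180469297938795, 0.0018180469297939305]
back [0.5723 0.1597 0.0478] [0.0012175925091058378, 0.0012175925091058594]
collar [ 0.5517 -0.2133  0.0897] [0.002492546269051208, 0.0024925462690513684]
tube at z.05 [0.5076 0.131  0.05  ] [0.5101 0.1455 0.05  ]
collar at z.092 [ 0.5523 -0.2147  0.092 ] [ 0.5483 -0.2069  0.092 ]
lemon .028 [ 0.4669 -0.0383  0.028 ] glass base [ 0.601  -0.0385  0.    ] rim [ 0.5961 -0.0401  0.087 ]
grip pt check: top bend [0.5115 0.1416 0.128 ]
```

Run:
```python
import cv2
a=cv2.imread('pics/wrist0.png');cv2.imwrite('pics/w0.png',a)
```

```text
(no output)
```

View pics/w0.png

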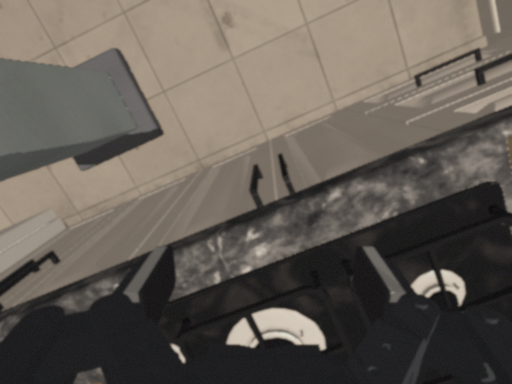

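The wrist view shows only hob and floor, with the fingers at rows 250 to 384. The triangulated spout axis is about (0.5135, 0.140). The stand corners agree: diagonal 124 mm against 125, top at about 48 mm. The spout arm is 83 mm against 80 and points along (-0.953, 0.30). The collar is near (0.551, -0.212, 0.09). Next I move above the spout.

>>> {"api": "drive_tool", "payload": {"rows": [[[0,0,0,-6],[-0.035,-0.03,0,0],[-0.035,-0.03,0,0],[-0.035,-0.03,0,0],[-0.035,-0.03,0,0],[-0.035,-0.03,0,0],[-0.035,-0.03,0,0],[-0.035,-0.03,0,0],[-0.035,-0.03,0,0],[-0.035,-0.03,0,0],[-0.035,-0.03,0,0],[-0.033,-0.033,0,0]]], "gripper": 1}}

```text
time_s: 1.35
tcp_pos: [0.5147, 0.14, 0.3039]
orientation: [0.151, 0.989, 0.0, 0.0]
ft_force: [0.1, 0.6, -0.7]
gripper_width: 0.0855
gripper_force: 0.0
```

Run:
```python
from station import ctrl
import cv2,pickle
s=ctrl.state(); print({k:s[k] for k in('time_s','tcp_pos','orientation')})
m=ctrl.camera_model('wrist');pickle.dump(m,open('w1.pkl','wb'))
a=ctrl.snapshot('wrist');cv2.imwrite('pics/w1.png',a)
from h import *
C=R.from_quat(m['orientation']).as_matrix()
for p in [(.5135,.140,.14),(.5135,.14,.05)]:
    q=m['K']@(C.T@(np.array(p)-m['origin']));print(q[:2]/q[2])
```

```text
{'time_s': 1.35, 'tcp_pos': array([0.51474933, 0.13998814, 0.30389814]), 'orientation': array([1.50832620e-01, 9.88559314e-01, 2.56239338e-06, 5.32251477e-05])}
[262.75879375 190.81658537]
[262.97440731 164.87308294]
```

View pics/w1.png

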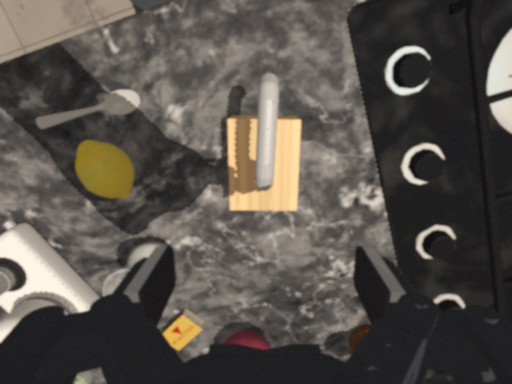

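The wrist view shows the stand's top corners at about (228,117), (301,118), (299,211) and (230,211). The spout arm runs from (269,78) to the bend at (263,186). The lemon and spoon are clear on the left, and the collar is at (8,275).

Run:
```python
import pickle
from h import *
np.set_printoptions(precision=4,suppress=True)
m=pickle.load(open('w1.pkl','rb'))
c=[atz(m,p,.05)for p in[(228,117),(301,118),(299,211),(230,211)]]
for x in c:print(x)
print('centre',np.mean(c,0),[np.linalg.norm(c[i]-c[i-1]) for i in range(4)])
a=atz(m,(268.5,85),.135);b=atz(m,(263.5,170),.138);d=a-b;print(a,b,np.degrees(np.arctan2(d[1],d[0])))
print('bend back edge z.125',atz(m,(263,187),.125))
print('collar .092',atz(m,(8,275),.092))
q=R.from_quat([1.50832620e-01, 9.88559314e-01,0,0]).as_matrix();print('tool x deg',np.degrees(np.arctan2(q[1,0],q[0,0])))
```

```text
[0.4551 0.1209 0.05  ]
[0.4782 0.1918 0.05  ]
[0.5762 0.1628 0.05  ]
[0.5531 0.0888 0.05  ]
centre [0.5157 0.1411 0.05  ] [np.float64(0.10315933235195542), np.float64(0.07464959519310398), np.float64(0.10219731674435617), np.float64(0.07754791928294388)]
[0.4387 0.1678 0.135 ] [0.4979 0.1455 0.138 ] 159.33233047558758
bend back edge z.125 [0.515  0.1397 0.125 ]
collar .092 [ 0.5372 -0.1472  0.092 ]
tool x deg 162.64963761549626
```

The axis estimates fall at x between 0.508 and 0.515, y about 0.141. All are well inside the 22 mm pads, so I shift 3 mm and go down.

>>> {"api": "drive_tool", "payload": {"rows": [[[0.003,0.001,0.025,0],[0,0,0.025,0],[0,0,0.025,0],[0,0,0.025,0],[0,0,0.02,0],[0,0,0.015,0],[0,0,0.011,0],[0,0,0,0],[0,0,0,0]]], "gripper": 1}}

```text
time_s: 2.3
tcp_pos: [0.5116, 0.1435, 0.1583]
orientation: [0.151, 0.989, -0.0, 0.0]
ft_force: [-0.0, -0.2, -0.5]
gripper_width: 0.0852
gripper_force: 0.0
```

Run:
```python
from station import ctrl
import cv2,pickle
m=ctrl.camera_model('wrist')
a=ctrl.snapshot('wrist');b=ctrl.snapshot('scene')
cv2.imwrite('pics/g1.png',cv2.hconcat([cv2.resize(a,(512,384))[:,130:400],cv2.resize(b[140:236,140:236],(384,384),interpolation=cv2.INTER_CUBIC)]))
```

```text
(no output)
```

View pics/g1.png

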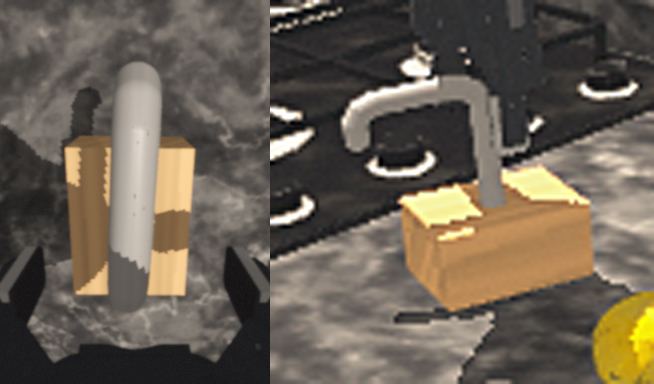

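The spout stands centred between the open fingers: bend end at (260,305), finger pads at columns 170 and 358, so about 1 mm left of centre. I correct that and close.

>>> {"api": "drive_tool", "payload": {"rows": [[[0,-0.001,0,0],[0,0,0,0],[0,0,0,0],[0,0,0,0],[0,0,0,0],[0,0,0,0],[0,0,0,0],[0,0,0,0],[0,0,0,0],[0,0,0,0]]], "gripper": 0, "squeeze": 70}}

```text
time_s: 3.4
tcp_pos: [0.5112, 0.142, 0.158]
orientation: [0.151, 0.989, -0.0, 0.0]
ft_force: [-2.2, -4.2, 5.0]
gripper_width: 0.0145
gripper_force: 68.0
```

Run:
```python
from station import ctrl
from h import *
m=ctrl.camera_model('wrist');t=ctrl.state()
print(t['gripper_width'],t['gripper_force'],t['ft_force'])
for r in (304,308,311): print(atz(m,(260,r),.126))
print(t['tcp_pos'])
```

```text
0.014493437203855972 68.03006183356047 [-2.24343224 -4.16575981  5.04836984]
[0.5132145  0.14022375 0.126     ]
[0.51499798 0.13965806 0.126     ]
[0.51634669 0.13923027 0.126     ]
[0.51120346 0.14204983 0.15799851]
```

Gripped at 14.5 mm with 68 N. Now I lift straight up.

>>> {"api": "drive_tool", "payload": {"rows": [[[0,0,-0.005,0],[0,0,-0.008,0],[0,0,-0.01,0],[0,0,-0.01,0],[0,0,-0.01,0],[0,0,-0.015,0],[0,0,-0.02,0],[0,0,-0.02,0],[0,0,-0.02,0],[0,0,-0.01,0],[0,0,-0.005,0],[0,0,0,0]]]}}

```text
time_s: 4.6
tcp_pos: [0.5112, 0.1426, 0.2912]
orientation: [0.151, 0.989, 0.0, 0.0]
ft_force: [-0.1, -0.3, -2.7]
gripper_width: 0.0144
gripper_force: 68.2
```

>>> {"api": "drive_tool", "payload": {"rows": [[[-0.008,-0.012,0,0],[-0.012,-0.022,0,0],[-0.014,-0.025,0,0],[-0.014,-0.026,0,0],[-0.014,-0.026,0,0],[-0.014,-0.026,0,0],[-0.014,-0.026,0,0],[-0.014,-0.026,0,0],[-0.014,-0.026,0,0],[-0.014,-0.026,0,0],[-0.013,-0.021,0,0],[-0.002,-0.004,0,0]]]}}

```text
time_s: 5.8
tcp_pos: [0.5715, -0.1592, 0.2899]
orientation: [0.153, 0.988, -0.001, -0.001]
ft_force: [0.3, 0.1, -2.1]
gripper_width: 0.0148
gripper_force: 68.2
```

Run:
```python
from station import ctrl
import cv2,pickle
from h import *
s=ctrl.state(); m=ctrl.camera_model('wrist');a=ctrl.snapshot('wrist')
print(s['time_s'],s['tcp_pos'],s['orientation'],s['joint_pos'])
pickle.dump((m,s['tcp_pos'],s['orientation']),open('w2.pkl','wb'));cv2.imwrite('pics/w2.png',a)
C=R.from_quat(m['orientation']).as_matrix()
q=m['K']@(C.T@(np.array((.551,-.2115,.092))-m['origin']));q=q[:2]/q[2];print(q)
x,y=[int(round(v)) for v in q]; x0=max(x-60,0);y0=max(y-50,0)
c=a[y0:y0+100,x0:x0+130];print(x0,y0)
cv2.imwrite('pics/w2c.png',cv2.resize(c,None,fx=6,fy=6,interpolation=cv2.INTER_CUBIC))
```

```text
5.8 [ 0.57151227 -0.15919515  0.28991355] [ 1.52978203e-01  9.88228988e-01 -8.61066447e-04 -6.28235107e-04] [-0.06805413  0.39142913  0.36937734  1.72033204 -0.15640154  1.06014882
  1.61630451]
[201.16509647 176.57321221]
141 127
```

View pics/w2c.png

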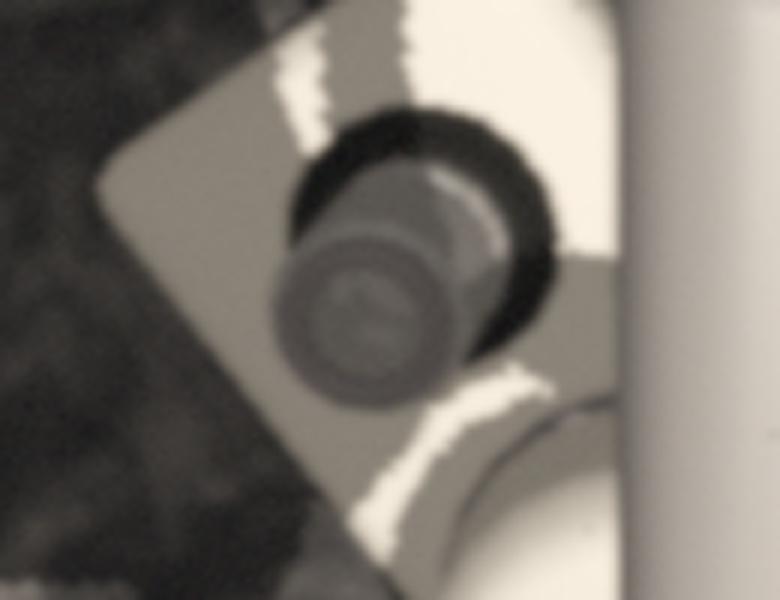

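The crop shows the collar's top ring centred at crop (366,318), radius about 92 px. That is the expected 93 for a 27 mm ring at this depth, and it maps to image pixel (201.4,179.6). I combine it with the scene and side views.

Run:
```python
from station import ctrl
import cv2,pickle
from h import *
np.set_printoptions(precision=4,suppress=True)
m,t,q=pickle.load(open('w2.pkl','rb'))
S=ctrl.camera_model('scene');D=ctrl.camera_model('side')
sc=lambda x,y:((x+.5)/4-.5+155,(y+.5)/4-.5+150)
sr=lambda x,y:((x+.5)/5-.5+215,(y+.5)/5-.5+135)
p=(201.4,179.6)
print(atz(m,p,.092),tri([(m,p),(S,sc(676,238))]),tri([(m,p),(D,sr(272,103))]),tri([(m,p),(S,sc(676,238)),(D,sr(272,103))]))
a=ctrl.snapshot('scene');b=ctrl.snapshot('side')
cv2.imwrite('pics/s2.png',a);cv2.imwrite('pics/d2.png',b)
l=cv2.resize(a[140:240,240:340],(400,400),interpolation=cv2.INTER_CUBIC)
r=cv2.resize(b[90:190,210:310],(400,400),interpolation=cv2.INTER_CUBIC)
cv2.imwrite('pics/sd2.png',cv2.hconcat([l,r]))
RR=R.from_quat(q).as_matrix()
print(RR)
```

```text
[ 0.5537 -0.2123  0.092 ] (array([ 0.5543, -0.2131,  0.0906]), [0.0004187876908982067, 0.0004187876908983695]) (array([ 0.5529, -0.2143,  0.0863]), [0.0019577391562339086, 0.0019577391562341086]) (array([ 0.5528, -0.2131,  0.0895]), [0.0013697129259592914, 0.0020247789970444484, 0.003128761155476668])
[[-0.9532  0.3024 -0.0015]
 [ 0.3024  0.9532 -0.0015]
 [ 0.001  -0.0019 -1.    ]]
```

View pics/sd2.png

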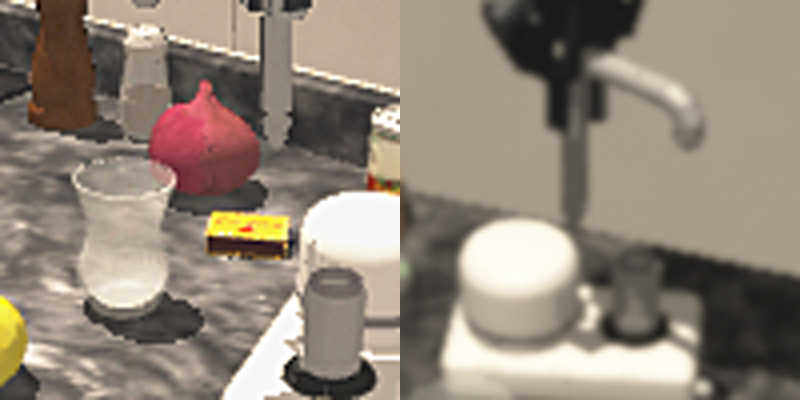

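The spout hangs upright. In the scene half the tube axis is at column 277 and the tip at (276,145), and the collar top at (335,281). In the side half the tip is at (574,222) and the collar top at (637,257).

Run:
```python
from station import ctrl
import cv2
from h import *
np.set_printoptions(precision=4,suppress=True)
S=ctrl.camera_model('scene');D=ctrl.camera_model('side')
a=lambda x,y:((x+.5)/4-.5+240,(y+.5)/4-.5+140)
b=lambda x,y:((x-400+.5)/4-.5+210,(y+.5)/4-.5+90)
t=tri([(S,a(276,145)),(D,b(574,222))]);c=tri([(S,a(335,281)),(D,b(637,257))])
print(t,c,c[0]-t[0])
u=tri([(S,a(278,100)),(D,b(575,165))]);print(u)
for z in(.144,):print(atz(S,a(276,145),z),atz(D,b(574,222),z))
print(ctrl.state()['tcp_pos'],ctrl.state()['ft_force'])
```

```text
(array([ 0.5737, -0.1612,  0.1453]), [0.00036697934205669316, 0.0003669793420567652]) (array([ 0.5515, -0.2146,  0.0905]), [0.00011515021884889348, 0.00011515021884894107]) [-0.0222 -0.0534 -0.0548]
(array([ 0.5721, -0.1658,  0.1771]), [0.006250310826405746, 0.00625031082640581])
[ 0.5757 -0.1597  0.144 ] [ 0.5748 -0.1635  0.144 ]
[ 0.5717 -0.1553  0.2902] [-0.448   0.8746 -1.3479]
```

The tip height checks out at 0.145, but the arm was still settling when those pictures were taken. I move to hover over the collar, let it settle, and look again.

>>> {"api": "drive_tool", "payload": {"rows": [[[0,-0.006,0,0],[0.001,-0.012,0.004,0],[0.001,-0.014,0.006,0],[0.001,-0.014,0.006,0],[0,-0.01,0.006,0],[0,-0.005,0.005,0],[0,0,0.003,0],[0,0,0,0],[0,0,0,0],[0,0,0,0],[0,0,0,0]]]}}

```text
time_s: 7.05
tcp_pos: [0.5512, -0.2123, 0.2611]
orientation: [0.151, 0.989, -0.0, 0.0]
ft_force: [0.1, 0.3, -1.8]
gripper_width: 0.0144
gripper_force: 68.3
```

Run:
```python
from station import ctrl
import cv2
import numpy as np
s=ctrl.state();a=ctrl.snapshot('scene');b=ctrl.snapshot('side');s2=ctrl.state()
print(s['tcp_pos'],s2['tcp_pos'],s2['orientation'],s2['ft_force'])
cv2.imwrite('pics/s3.png',a);cv2.imwrite('pics/d3.png',b)
l=cv2.resize(a[150:225,300:350],(400,600),interpolation=cv2.INTER_CUBIC)
r=cv2.resize(b[105:180,243:293],(400,600),interpolation=cv2.INTER_CUBIC)
cv2.imwrite('pics/sd3.png',cv2.hconcat([l,r]))
```

```text
[ 0.55119514 -0.21227176  0.26114608] [ 0.55109643 -0.21242168  0.26106171] [ 1.50823705e-01  9.88560670e-01 -2.96439194e-05  1.08241002e-04] [-0.62775768  0.97905263 -2.98845862]
```

View pics/sd3.png

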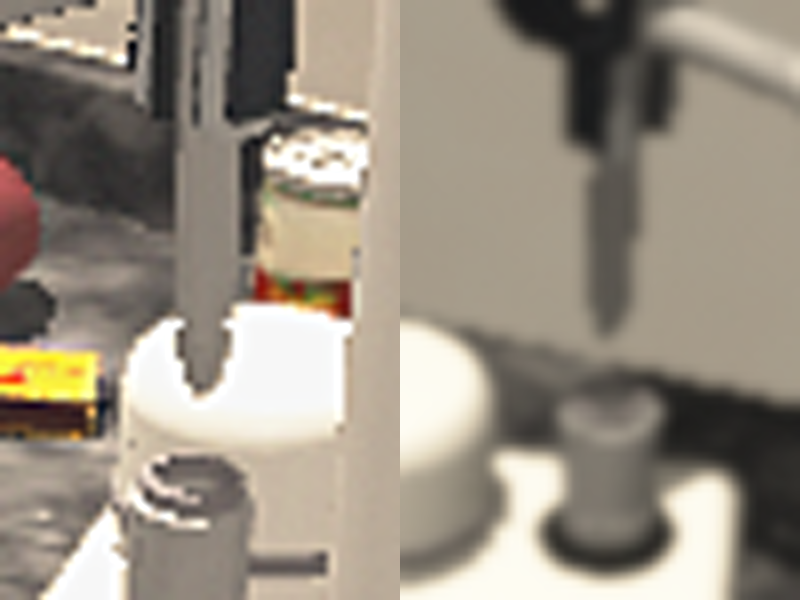

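In the scene half the nose tip is at (203,395), the tube axis at (210,200) and the collar top ring centre at about (186,490). In the side half the tip is at (605,336), the axis at (612,200) and the collar centre at about (611,407). The tip hangs nearly over the mouth.

```bash
cat > m.py <<'E'
from station import ctrl
from h import *
np.set_printoptions(precision=4,suppress=True)
S=ctrl.camera_model('scene');D=ctrl.camera_model('side')
a=lambda x,y:((x+.5)/8-.5+300,(y+.5)/8-.5+150)
b=lambda x,y:((x-400+.5)/8-.5+243,(y+.5)/8-.5+105)
def pr(m,p):
    q=m['K']@(R.from_quat(m['orientation']).as_matrix().T@(np.array(p)-m['origin']));return q[:2]/q[2]
iS=lambda p:(pr(S,p)-[300,150]+.5)*8-.5
iD=lambda p:(pr(D,p)-[243,105]+.5)*8-.5+[400,0]
E
python3 - <<'E'
from m import *
t=tri([(S,a(203,395)),(D,b(605,336))]);c=tri([(S,a(186,490)),(D,b(611,407))])
print('tip',t,'collar',c,c[0]-t[0])
for z in(0,.04,.06):
    p=t[0]+[0,0,z];print(z,iS(p),iD(p))
for z in(0,-.03,-.055):
    p=c[0]+[0,0,z];print('fit',z,iS(p),iD(p))
E
```

```text
tip (array([ 0.554 , -0.2145,  0.1136]), [0.000774389303511855, 0.000774389303511827]) collar (array([ 0.5511, -0.2132,  0.0874]), [0.0008812337347211954, 0.0008812337347211405]) [-0.003   0.0013 -0.0263]
0 [201.0459 397.3792] [603.9904 333.8162]
0.04 [211.6493 251.072 ] [605.9316 227.6278]
0.06 [217.1284 175.4708] [606.9428 172.312 ]
fit 0 [183.7549 492.6225] [609.8094 404.5879]
fit -0.03 [176.4636 595.4849] [608.3288 478.0408]
fit -0.055 [170.5605 678.7627] [607.138  537.1107]
```

Run:
```python
from m import *
for n,m,f,tp,ax,cp in(('S',S,a,(203,395),(211,200),(186,490)),('D',D,b,(605,336),(612,200),(611,407))):
    t=atz(m,f(*tp),.1151);c=atz(m,f(*cp),.092);print(n,t,c,c-t)
# lateral-only fit: horizontals per camera
for n,m,pt in(('S',S,(.552,-.213,.1)),('D',D,(.552,-.213,.1))):
    d=np.array(pt)-m['origin'];print(n,'view dir',d/np.linalg.norm(d))
```

```text
S [ 0.5528 -0.2157  0.1151] [ 0.5447 -0.2174  0.092 ] [-0.0081 -0.0017 -0.0231]
D [ 0.5526 -0.2114  0.1151] [ 0.5481 -0.2059  0.092 ] [-0.0045  0.0055 -0.0231]
S view dir [ 0.7812  0.4482 -0.4347]
D view dir [ 0.2749 -0.7752 -0.5688]
```

Run:
```python
from m import *
from scipy.optimize import fsolve
def cols(s,d,z): return fsolve(lambda v:[pr(S,(*v,z))[0]-s,pr(D,(*v,z))[0]-d],[.55,-.21])
t=cols(324.9,268.2,.1151)
mid=cols(300+(211+.5)/8-.5,243+(212+.5)/8-.5,.17)  # axis about 55 mm above tip
print('tip',t,'axis+55',mid,mid-t)
for s in(322.9,323.4,323.7):
  for d in(268.8,269.1):
    c=cols(s,d,.092);print(s,d,c,c-t)
```

```text
tip [ 0.5538 -0.215 ] axis+55 [ 0.5522 -0.2142] [-0.0017  0.0008]
322.9 268.8 [ 0.5513 -0.2136] [-0.0026  0.0014]
322.9 269.1 [ 0.5506 -0.214 ] [-0.0033  0.001 ]
323.4 268.8 [ 0.5516 -0.2145] [-0.0022  0.0004]
323.4 269.1 [ 0.5509 -0.2149] [-0.0029  0.    ]
323.7 268.8 [ 0.5518 -0.2151] [-0.002  -0.0001]
323.7 269.1 [ 0.5511 -0.2155] [-0.0027 -0.0006]
```

The tip needs about (-2, 0) mm. I shift and enter the mouth slowly, watching the force.

>>> {"api": "drive_tool", "payload": {"rows": [[[0.002,-0.0005,0,0],[0,0,0.005,0],[0,0,0.006,0],[0,0,0.006,0],[0,0,0.004,0],[0,0,0.003,0],[0,0,0.003,0],[0,0,0.003,0],[0,0,0.002,0],[0,0,0,0]]]}}

```text
time_s: 8.15
tcp_pos: [0.5489, -0.2124, 0.2287]
orientation: [0.151, 0.989, -0.0, -0.0]
ft_force: [0.6, 0.1, -2.2]
gripper_width: 0.0145
gripper_force: 68.3
```

>>> {"api": "drive_tool", "payload": {"rows": [[[0,0,0.002,0],[0,0,0.002,0],[0,0,0.002,0],[0,0,0.002,0],[0,0,0.002,0],[0,0,0,0]]]}}

```text
time_s: 8.75
tcp_pos: [0.5489, -0.2124, 0.2187]
orientation: [0.151, 0.989, -0.0, -0.0]
ft_force: [0.1, 0.4, -2.6]
gripper_width: 0.0144
gripper_force: 68.2
```

The bead is inside the mouth with no side force. I continue towards the pawls.

>>> {"api": "drive_tool", "payload": {"rows": [[[0,0,0.002,0],[0,0,0.002,0],[0,0,0.002,0],[0,0,0.002,0],[0,0,0.001,0],[0,0,0,0]]]}}

```text
time_s: 9.35
tcp_pos: [0.5491, -0.2124, 0.2099]
orientation: [0.151, 0.989, 0.0, 0.0]
ft_force: [3.1, -0.4, -0.8]
gripper_width: 0.0144
gripper_force: 68.2
```

>>> {"api": "drive_tool", "payload": {"rows": [[[-0.0005,0,0.001,0],[0,0,0.001,0],[0,0,0.001,0],[0,0,0.001,0],[0,0,0,0]]]}}

```text
time_s: 9.85
tcp_pos: [0.5495, -0.2126, 0.2059]
orientation: [0.151, 0.989, -0.0, 0.0]
ft_force: [2.0, 2.0, 2.4]
gripper_width: 0.0144
gripper_force: 68.6
```

>>> {"api": "drive_tool", "payload": {"rows": [[[0,0,0.001,0],[0,0,0.001,0],[0,0,0.001,0],[0,0,0,0]]]}}

```text
time_s: 10.25
tcp_pos: [0.5495, -0.2127, 0.2031]
orientation: [0.151, 0.989, -0.0, 0.0]
ft_force: [1.6, 2.3, 5.9]
gripper_width: 0.0144
gripper_force: 69.0
```

>>> {"api": "drive_tool", "payload": {"rows": [[[0,-0.0003,0.001,0],[0,0,0.001,0],[0,0,0.001,0],[0,0,0,0]]]}}

```text
time_s: 10.65
tcp_pos: [0.5496, -0.2131, 0.2003]
orientation: [0.151, 0.989, -0.0, 0.0]
ft_force: [1.6, 1.3, 8.8]
gripper_width: 0.0145
gripper_force: 69.2
```

>>> {"api": "drive_tool", "payload": {"rows": [[[0,0,0.001,0],[0,0,0.001,0],[0,0,0,0]]]}}

```text
time_s: 10.95
tcp_pos: [0.5496, -0.2132, 0.1984]
orientation: [0.151, 0.989, -0.0, 0.001]
ft_force: [1.8, 0.6, 8.8]
gripper_width: 0.0141
gripper_force: 69.4
```

>>> {"api": "drive_tool", "payload": {"rows": [[[0,0,0.001,0],[0,0,0.001,0],[0,0,0,0]]]}}

```text
time_s: 11.25
tcp_pos: [0.5497, -0.2132, 0.1965]
orientation: [0.151, 0.989, -0.0, 0.001]
ft_force: [1.0, 1.0, 10.2]
gripper_width: 0.0143
gripper_force: 69.5
```

>>> {"api": "drive_tool", "payload": {"rows": [[[0,0,0.001,0],[0,0,0,0]]]}}

```text
time_s: 11.45
tcp_pos: [0.5497, -0.2132, 0.1954]
orientation: [0.151, 0.989, -0.0, 0.001]
ft_force: [2.7, 0.4, 5.7]
gripper_width: 0.0143
gripper_force: 68.9
```

>>> {"api": "drive_tool", "payload": {"rows": [[[0,0,0.001,0],[0,0,0,0]]]}}

```text
time_s: 11.65
tcp_pos: [0.5496, -0.2128, 0.194]
orientation: [0.151, 0.989, -0.0, 0.0]
ft_force: [3.8, 2.1, 3.8]
gripper_width: 0.0144
gripper_force: 68.9
```

The force fell from 10.2 to 3.8 N, which is the click. I seat it gently until the floor is felt.

>>> {"api": "drive_tool", "payload": {"rows": [[[0,0,0.001,0],[0,0,0,0]]]}}

```text
time_s: 11.85
tcp_pos: [0.5496, -0.2128, 0.1931]
orientation: [0.151, 0.989, 0.0, 0.0]
ft_force: [4.9, 2.5, 6.7]
gripper_width: 0.0146
gripper_force: 69.2
```

>>> {"api": "drive_tool", "payload": {"rows": [[[0,0,0.001,0],[0,0,0,0]]]}}

```text
time_s: 12.05
tcp_pos: [0.5497, -0.2129, 0.1922]
orientation: [0.151, 0.989, -0.0, 0.0]
ft_force: [2.9, 2.9, 8.1]
gripper_width: 0.0144
gripper_force: 69.4
```

>>> {"api": "drive_tool", "payload": {"rows": [[[-0.0005,-0.0003,0.001,0],[0,0,0,0]]]}}

```text
time_s: 12.25
tcp_pos: [0.5499, -0.2132, 0.1913]
orientation: [0.151, 0.989, 0.0, 0.0]
ft_force: [0.8, 4.7, 10.1]
gripper_width: 0.0142
gripper_force: 69.6
```

>>> {"api": "drive_tool", "payload": {"rows": [[[0,0,0.001,0],[0,0,0,0],[0,0,0,0]]]}}

```text
time_s: 12.55
tcp_pos: [0.55, -0.2132, 0.1905]
orientation: [0.151, 0.989, 0.0, 0.0]
ft_force: [1.6, 3.9, 11.7]
gripper_width: 0.0142
gripper_force: 69.8
```

The force rises steadily at about 2 N/mm, which is the grommet loaded through the floor. The tool height matches a tip on the floor, so the spout is home. Now I unload and start the gentle tug.

>>> {"api": "drive_tool", "payload": {"rows": [[[0,0,-0.001,0],[0,0,-0.001,0],[0,0,-0.001,0],[0,0,-0.001,0],[0,0,-0.001,0],[0,0,-0.001,0],[0,0,-0.001,0],[0,0,0,0]]]}}

```text
time_s: 13.35
tcp_pos: [0.5497, -0.2131, 0.1966]
orientation: [0.151, 0.989, 0.0, -0.0]
ft_force: [4.6, 3.4, -1.4]
gripper_width: 0.0142
gripper_force: 68.5
```

>>> {"api": "drive_tool", "payload": {"rows": [[[0,0,-0.001,0],[0,0,-0.001,0],[0,0,0,0]]]}}

```text
time_s: 13.65
tcp_pos: [0.5496, -0.213, 0.1984]
orientation: [0.151, 0.989, 0.0, -0.0]
ft_force: [5.1, 3.0, -4.7]
gripper_width: 0.0144
gripper_force: 68.4
```

>>> {"api": "drive_tool", "payload": {"rows": [[[0,0,-0.001,0],[0,0,-0.001,0],[0,0,0,0]]]}}

```text
time_s: 13.95
tcp_pos: [0.5495, -0.213, 0.2003]
orientation: [0.151, 0.989, 0.0, -0.0]
ft_force: [5.1, 2.8, -5.8]
gripper_width: 0.0144
gripper_force: 68.5
```

>>> {"api": "drive_tool", "payload": {"rows": [[[0,0,-0.001,0],[0,0,0,0]]]}}

```text
time_s: 14.15
tcp_pos: [0.5496, -0.213, 0.2012]
orientation: [0.151, 0.989, 0.0, -0.0]
ft_force: [5.2, 2.9, -7.6]
gripper_width: 0.0142
gripper_force: 68.4
```

>>> {"api": "drive_tool", "payload": {"rows": [[[0,0,-0.001,0],[0,0,0,0]]]}}

```text
time_s: 14.35
tcp_pos: [0.5495, -0.213, 0.2022]
orientation: [0.151, 0.989, 0.0, -0.001]
ft_force: [6.5, 2.9, -7.8]
gripper_width: 0.0143
gripper_force: 68.4
```

>>> {"api": "drive_tool", "payload": {"rows": [[[0,0,-0.001,0],[0,0,0,0]]]}}

```text
time_s: 14.55
tcp_pos: [0.5495, -0.213, 0.2032]
orientation: [0.151, 0.989, 0.0, -0.0]
ft_force: [6.2, 2.4, -8.0]
gripper_width: 0.014
gripper_force: 68.4
```

>>> {"api": "drive_tool", "payload": {"rows": [[[0,0,-0.001,0],[0,0,0,0]]]}}

```text
time_s: 14.75
tcp_pos: [0.5495, -0.213, 0.2042]
orientation: [0.151, 0.989, 0.0, -0.001]
ft_force: [5.9, 2.2, -7.2]
gripper_width: 0.0144
gripper_force: 68.4
```

The plateau near -7.7 N means the collar is drawing out. I continue gently until it stops.

>>> {"api": "drive_tool", "payload": {"rows": [[[0,0,-0.001,0],[0,0,0,0]]]}}

```text
time_s: 14.95
tcp_pos: [0.5495, -0.213, 0.205]
orientation: [0.151, 0.989, 0.0, -0.001]
ft_force: [7.2, 2.3, -10.5]
gripper_width: 0.0143
gripper_force: 68.5
```

>>> {"api": "drive_tool", "payload": {"rows": [[[0,0,-0.001,0],[0,0,0,0]]]}}

```text
time_s: 15.15
tcp_pos: [0.5494, -0.213, 0.2059]
orientation: [0.151, 0.989, 0.0, -0.001]
ft_force: [6.9, 2.3, -12.0]
gripper_width: 0.0143
gripper_force: 68.6
```

The force is rising to -12 N at the collar's end stop, so the collar is fully drawn. I unload before letting go.

>>> {"api": "drive_tool", "payload": {"rows": [[[0,0,0,0],[-0.0005,-0.0003,0.001,0],[-0.0005,-0.0003,0.001,0],[0,0,0.001,0],[0,0,0.001,0],[0,0,0.001,0],[0,0,0,0]]]}}

```text
time_s: 15.85
tcp_pos: [0.5501, -0.2137, 0.2013]
orientation: [0.151, 0.989, 0.0, -0.001]
ft_force: [2.6, 4.6, -2.0]
gripper_width: 0.0145
gripper_force: 69.7
```

>>> {"api": "drive_tool", "payload": {"rows": [[[-0.0003,0.0006,0.0005,0],[0,0,0.0005,0],[0,0,0,0]]]}}

```text
time_s: 16.15
tcp_pos: [0.5505, -0.2137, 0.2005]
orientation: [0.151, 0.989, 0.0, -0.001]
ft_force: [-0.6, 3.4, -1.0]
gripper_width: 0.0143
gripper_force: 69.8
```

>>> {"api": "drive_tool", "payload": {"rows": [[[0,0,0,0],[0,0,0,0],[0,0,0,0],[0,0,0,0],[0,0,0,0],[0,0,0,0],[0,0,0,0],[0,0,0,0]]], "gripper": 0.6, "squeeze": 20}}

```text
time_s: 16.95
tcp_pos: [0.551, -0.2137, 0.2009]
orientation: [0.151, 0.989, -0.0, 0.0]
ft_force: [-0.2, -0.4, -0.0]
gripper_width: 0.0511
gripper_force: 0.0
```

The spout is released and the arm reads no force. I back straight up; the arm clears the bend, which lies between the fingers.

>>> {"api": "drive_tool", "payload": {"rows": [[[0,0,-0.005,0],[0,0,-0.01,0],[0,0,-0.02,0],[0,0,-0.02,0],[0,0,-0.02,0],[0,0,-0.02,0],[0,0,-0.02,0],[0,0,-0.01,0],[0,0,-0.005,0],[0,0,0,0],[0,0,0,0],[0,0,0,0]]]}}

```text
time_s: 18.15
tcp_pos: [0.5508, -0.2136, 0.3301]
orientation: [0.151, 0.989, -0.0, -0.001]
ft_force: [-0.7, 0.2, -0.1]
gripper_width: 0.0513
gripper_force: 0.0
```

Run:
```python
from station import ctrl
import cv2,numpy as np
from m import *
s=ctrl.state();print(s['time_s'],s['tcp_pos'],s['ft_force'])
a=ctrl.snapshot('scene');b=ctrl.snapshot('side');a2=ctrl.snapshot('scene')
cv2.imwrite('pics/s4.png',a);cv2.imwrite('pics/d4.png',b)
a0=cv2.imread('pics/scene0.png');b0=cv2.imread('pics/side0.png')
# glass and lemon regions unchanged vs start? (scene: glass 255-285, lemon 218-250)
g=lambda i,j,r:float(cv2.absdiff(i[r[0]:r[1],r[2]:r[3]],j[r[0]:r[1],r[2]:r[3]]).mean())
print('glass',g(a,a0,(178,222,254,286)),'lemon',g(a,a0,(210,242,218,252)),'motion',g(a,a2,(0,384,0,512)))
# spout pixels: expected bend-top if home: axis (0.551,-.2135), tip ~.05
d=cv2.absdiff(b,b0).max(2)>35;ys,xs=np.nonzero(d[60:170,230:330]);print('side diff rows',ys.min()+60,ys.max()+60,xs.min()+230,xs.max()+230)
for z in(.09,.178):print(pr(D,(.551,-.2135,z)),pr(S,(.551,-.2135,z)))
for z in(.178,):print('outlet',pr(D,(.551-.076,-.2135+.024,z)))
cv2.imwrite('pics/f4.png',cv2.hconcat([cv2.resize(a[120:240,230:350],(400,400)),cv2.resize(b[70:190,220:340],(400,400))]))
```

```text
18.15 [ 0.5508 -0.2136  0.3301] [-0.7184  0.1607 -0.0669]
glass 5.627840909090909 lemon 4.3287377450980395 motion 1.2529296875
side diff rows 60 169 248 329
[268.872  154.2486] [322.7433 210.054 ]
[269.4658 124.9915] [325.6087 169.7234]
outlet [296.1194 135.9117]
```

View pics/f4.png

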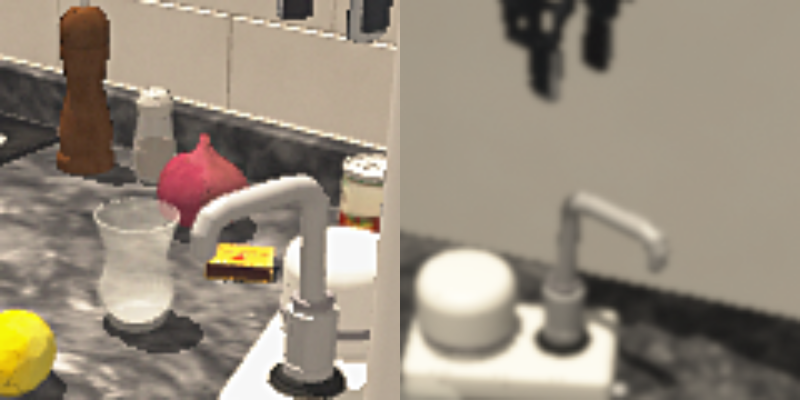

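The spout stands upright in the fitting, tube at (313,250) in the left half. The collar is visibly raised, the gripper is clear, and the glass and lemon have not moved. I hand it in.

```bash
python3 -c "
from station import ctrl
print(ctrl.hand_in())"
```

```text
the job is handed in; nothing more can be done
None
```

I pushed the spout home past the click, tugged it until the collar drew out, released it and handed the job in at about 18 s with the glass and lemon unmoved; no verdict came back, and I viewed 11 pictures, one over the limit of 10.

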